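# Four clicks more suction before brushing the wheel

### The job

The next wheel sheds fine dust, so turn the extraction unit up: push the fin of its click-stop suction dial round with a fingertip, clockwise seen from above, by exactly four clicks from where it stands now, without gripping it. Then press the flat start button fully in with a fingertip and let it come back out. Do not press the mushroom stop button, and leave the parts and tools lying about where they are.

Things in the scene. Friction and masses are not known exactly. Their poses are not given: they have to be found in the camera images.
- extractor: bench extraction unit, grey box 380 mm deep (x), 560 wide (y), top 140 mm above the bench; origin at the centre of its underside, x points away from the operator. Front 140 mm of the top: steel control strip; in a row 120 mm in front of the origin: dial at y -150 mm, start +85, stop +175, flat gauge +245. Behind it a perforated plate with shields, 60 mm at the back, 40 mm at the sides
- dial (a joint): suction dial on its upright axis, rad, grows clockwise seen from above. Click-stops every 0.5236 rad (30 deg), nine in all, 0 to 4.189, end stops 0.12 rad beyond. Starts at rest in one of the first four. A sprung ball holds it: about 0.2 N m (5 to 7 N on the fin 33 mm out) starts it, resistance then falls, and half-way (15 deg) it snaps ahead of the finger into the next stop
- dial_axis (a point): point on the dial's axis at the top face of its round skirt, 8 mm above the control strip; x points along the fin to the index end and turns with the dial, z is up. Black dial, skirt 92 mm across; across it a straight upright fin 90 mm long, 25.5 mm high above the skirt, 11 mm thick, with a rubber pad on either flank (19 mm over both pads)
- dial_index (a point): point in the middle of the fin's height at its index end, 40 mm from the axis and 12.5 mm above the skirt; this end bears a white line on top. The other end of the fin is plain and reaches as far
- dial_pad_a (a point): rubber pad (solid pad_a) on the fin's flank that is left when looking from the axis to the index end (+y of dial_axis): 74 mm long, centred, 18 mm high from 3.5 mm above the skirt, outer face 9.5 mm from the fin's mid-plane. Pressed near the index end (or pad b near the plain end) it turns clockwise. Both pads pressed at once is gripping. Point: centre of its outer face
- dial_pad_b (a point): the same pad (solid pad_b) on the other flank (-y of dial_axis). Point: centre of its outer face
- start (a joint): travel of the start button, m: 0 out, 0.006 fully in; a spring pushes it back, 1.5 N to start and 5 N fully in; it counts as pressed from 0.0045
- start_top (a point): centre of the top face of the start button: flat grey cap 28 mm across in a dark round collar 44 mm across; the collar is 12 mm high and the cap's top stands 22 mm above the control strip; pressed straight down
- stop (a joint): travel of the stop button, m: 0 out, 0.006 in; sprung (2 to 5.4 N)
- stop_top (a point): centre of the top of the stop button: grey mushroom head 42 mm across, its top 36 mm above the control strip, 90 mm from the start button
- wheel: cast wheel 200 mm across and 55 mm high lying flat on the perforated plate, 2.2 kg; origin at the centre of its underside
- paintbrush: flat brush 180 mm long, 50 mm wide at the bristles, 16 mm high, lying on the perforated plate; origin near the middle of its underside, bristles to its +x
- bearing: steel ring bearing 52 mm across, 15 mm high, lying on the control strip between dial and start button; origin at the centre of its underside
- nut: brass hexagon nut 30 mm across flats, 16 mm high, lying on the control strip near its front edge, between bearing and start button; origin at the centre of its underside
- wire_brush: wooden wire brush 200 mm long, 26 mm wide, 28 mm high, lying on the perforated plate; origin at the middle of its underside, bristles to its +x
- scraper: scraper 185 mm long, 45 mm wide at the blade, 18 mm high, lying on the perforated plate; origin near the middle of its underside, blade to its +x

How it is judged (in metres and radians):
On the way, in this order (a step that is already met when the one before it is completed fails the run):
1. the dial rests four clicks clockwise of where it started (distance of dial_index from where it was at the start of the episode between 0.0668 and 0.0716 m and value of joint dial above 1.95 rad), for 0.3 s.
2. the start button is pressed fully in, with the dial still four clicks up (value of joint start above 0.0045 m and distance of dial_index from where it was at the start of the episode between 0.0668 and 0.0716 m), for 0.1 s.
At the end, for the whole second after the job is handed in: the dial rests in the click-stop exactly four clicks (120 degrees, within 7 degrees) clockwise of where it started, and the start button has been pressed at least 4.5 mm in after that and is back out (under 1.5 mm) (all of step 1 and velocity of joint dial between -0.1 and 0.1 rad/s and value of joint each of start, stop below 0.0015 m); the robot touches nothing.
It fails at once if the dial's fin was gripped (both of its pads pressed at once) (contact force between the fingers and pad_a above 1 N and contact force between the fingers and pad_b above 1 N).
It fails at once if the mushroom stop button was pressed (value of joint stop above 0.003 m).
It fails at once if a part or tool lying about was moved by more than 20 mm (distance of any of wheel, paintbrush, wire_brush, scraper, bearing, nut from where it was at the start of the episode above 0.02 m).
It also fails if it takes over 45 s, if anything falls off the work surface, if the arm or the gripper's body presses on something with over 40 N, if the wrist force passes 120 N, or if a joint passes its speed limit or range.

### The arm

A 7-joint arm with a two-finger parallel gripper is mounted at the origin on the work surface. World frame = base frame: x ahead of the robot, y to its left, z up, the work surface at z = 0. Lengths are in mm, angles in rad, forces in N, time in s.
With the tool pointing down it reaches from about 425 to 975 mm from the base axis. Payload 16.7 kg.
Tool frame: the origin (TCP) lies at the very end of the fingers, on their centre line; the grasp point (between the pads) lies 19 mm behind it; z points along the fingers, y is the direction in which the jaws open and shut (so a half turn about z gives the same grasp; the last joint's range is limited). The gripper opens to 85 mm and grips with 20 to 120 N. Pads are 22 mm wide; open, the fingers measure 114 mm over their backs; the gripper's body (76 mm by 85 mm) begins 54 mm behind the grasp point. The pads swing forward as they close: fully open they stand 13 mm farther back than shut.
Start: joints at [-1.492, 0.426, 0.074, 1.606, -0.034, 1.111, -0.067], TCP at [153.104, 657.37, 231.302] pointing down, gripper open.
Joint ranges: [-2.85, 2.85], [-0.5, 2.14], [-1.23, 1.37], [0.21, 2.46], [-1.02, 4.16], [0.16, 2.05], [-2.73, 2.73]. Speed limits (rad/s): [1.89, 1.89, 2.39, 2.39, 3.01, 3.01, 3.01].

### API

Orientations are given as a rotation vector (axis times angle).
In Python, from bench import r, eyes gives the robot as it stands. The module is installed in compiled form; this text tells all that it offers.
- The arm moves only by the tool play_rows, never from a script. Its argument "increments" is a list that holds one entry, the list of rows, each a list of 6 numbers: the shift along the world's x, y, z in m, then the turn, a rotation vector about the world's x, y, z in rad. A call has exactly 10 rows; each row shifts and turns the commanded pose from where the row before left it; what a row does not reach is not made up. A row lasts 1/12 s, in which the tool goes at most 41.7 mm and 7.16 degrees, less where a joint would pass 70% of its speed; a pose out of reach is approached as far as the arm can. A call with a gripper value outside its range is refused whole. "grip" is the closure, from 0 (fully open) to 1 (shut), set as the call begins (left out, the last holds). The fingers move at their own pace and stop on an object; the grip force is fixed at half the most. Time passes only in rows, so rows that do not move let the fingers close, or fill a call up. It gives the time, the measured TCP pose, the force and the opening at its end, in the units of the state.
- r.get_state(): the state, without advancing time (a new reading comes with each control period).
- eyes.camera(name): name is "side" or "top" or "wrist"; returns a dict with "img" (384x512x3 uint8, red, green, blue), "mtx" (3x3 intrinsics, pixels), "R" (3x3) and "t" (3): a world point X has camera coordinates R X + t; the wrist camera has in their place "hand_eye" (4x4, takes a point from camera to tool coordinates, whose origin is the TCP and whose axes are the flange's). Camera axes: x right, y down, z forward; pixel columns grow to the right and rows downward; lengths in mm; the calibration is good to about 2 mm. A picture is of the moment at which its call begins: read the wrist's pose just before it. There is no depth.
- r.job_done(): hands the job in, once; it reports no verdict.
The state is a dict: "t": time; "q": joint angles; "qvel": joint speeds; "tau": joint torques, N m; "eef_pos": TCP position; "ee_rot": TCP orientation; "wrist_force": force on the tool from outside, world axes, zero at the start; "torque": the same for the moment, N m; "finger_gap": finger opening in mm.
Only numpy, scipy, OpenCV 4.12 (cv2) and the standard library are available. Lean on these libraries where they do the work, as an engineer would, in place of code of your own. Each camera call takes 0.05 s, during which the arm holds its last target.

## Working session

There is one attempt and no reset: what is moved stays moved. The work goes in short steps, Python scripts to look and compute and a tool call to move; the robot and the scene stay as the last step left them, time stands still between calls to the robot, and variables do not carry over. Pictures are saved under pics/ and viewed, and the job is handed in when it is done.

Besides the shell and the picture viewer there is one more tool, called after "Emit:" as a command line: name --argument value ..., lists and objects as JSON in quotes. play_rows: Moves the arm, as the interface text tells. Its arguments: {"type":"object","properties":{"increments":{"type":"array","items":{"type":"array","items":{"type":"array","items":{"type":"number"}}}},"grip":{"type":"number"}},"required":["increments"]}

```bash
mkdir -p pics
python3 - <<'E'
from bench import r,eyes
import cv2,pickle
s=r.get_state();print(s)
d={}
for n in("side","top","wrist"):
    c=eyes.camera(n);d[n]=c
    cv2.imwrite(f"pics/{n}0.png",c["img"][:,:,::-1])
    print(n,{k:v for k,v in c.items() if k!="img"})
d['s']=s
pickle.dump(d,open("d0.pkl","wb"))
E
```

```text
{'t': 0.0, 'q': array([-1.49145745,  0.42675893,  0.07385978,  1.60662399, -0.03407862,
        1.11079682, -0.06708934]), 'qvel': array([-8.03899794e-04,  9.02449820e-05, -1.67567903e-03,  1.39755271e-03,
        2.52326711e-04, -9.77624204e-05, -2.51991762e-04]), 'tau': array([-6.68247285e-04, -9.49812984e+01,  3.76019552e+00, -4.63511002e+01,
        1.92299316e-02,  9.91560461e-03,  2.37512205e-05]), 'eef_pos': array([153.06824694, 656.9873358 , 230.58541515]), 'ee_rot': array([-3.58703492e-01, -3.12101780e+00,  2.08501601e-03]), 'wrist_force': array([-0.83145223,  0.29034346, -1.0086307 ]), 'torque': array([-0.00060637,  0.00277985, -0.049709  ]), 'finger_gap': 85.45283738450455}
side {'mtx': array([[407.52764297,   0.        , 252.1421073 ],
       [  0.        , 407.52764297, 186.50045366],
       [  0.        ,   0.        ,   1.        ]]), 'R': array([[-0.99495443, -0.10020434, -0.00497685],
       [-0.06724584,  0.7028718 , -0.7081308 ],
       [ 0.07445586, -0.70422321, -0.70606373]]), 't': array([609.9676736 , 119.85632597, 903.59156853])}
top {'mtx': array([[456.6053847
[... 168 characters left out ...]
79788, -0.00606005],
       [-0.99089602,  0.01980601, -0.13316455],
       [ 0.13325766,  0.00345217, -0.99107541]]), 't': array([  59.42157922,  611.40361405, 1047.28145667])}
wrist {'mtx': array([[279.49244344,   0.        , 253.53594751],
       [  0.        , 279.49244344, 185.54148083],
       [  0.        ,   0.        ,   1.        ]]), 'hand_eye': array([[-1.23553402e-03, -9.66156836e-01, -2.57952402e-01,
         6.55268916e+01],
       [ 9.99999168e-01, -1.28961060e-03,  4.04458586e-05,
        -3.56379720e-01],
       [-3.71735196e-04, -2.57952137e-01,  9.66157625e-01,
        -1.43511101e+02],
       [ 0.00000000e+00,  0.00000000e+00,  0.00000000e+00,
         1.00000000e+00]])}
```

View pics/top0.png

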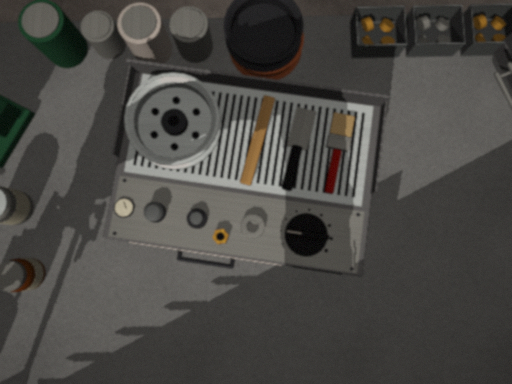

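View pics/side0.png

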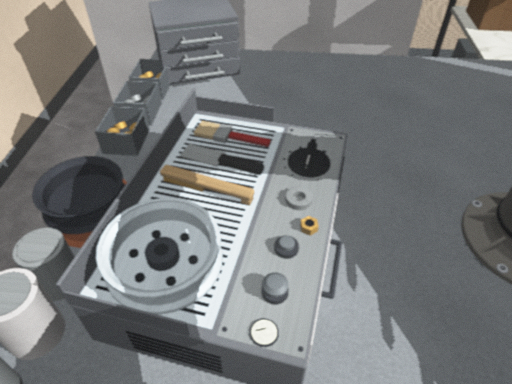

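View pics/wrist0.png

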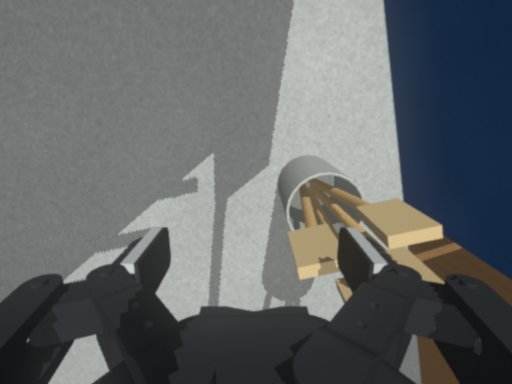

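The top view shows the dial at about (306,234), start at (197,217), stop at (154,212) and the gauge at (124,207). I'll enlarge these.

Run:
```python
import cv2,pickle
d=pickle.load(open("d0.pkl","rb"))
t=d['top']['img'][:,:,::-1]
cv2.imwrite("pics/t_dial.png",cv2.resize(t[195:275,260:360],None,fx=7,fy=7,interpolation=cv2.INTER_CUBIC))
cv2.imwrite("pics/t_btn.png",cv2.resize(t[180:260,105:235],None,fx=6,fy=6,interpolation=cv2.INTER_CUBIC))
t=d['side']['img'][:,:,::-1]
cv2.imwrite("pics/s_dial.png",cv2.resize(t[125:195,260:360],None,fx=8,fy=8,interpolation=cv2.INTER_CUBIC))
cv2.imwrite("pics/s_btn.png",cv2.resize(t[180:360,230:350],None,fx=3,fy=3,interpolation=cv2.INTER_CUBIC))
```

```text
(no output)
```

View pics/t_dial.png

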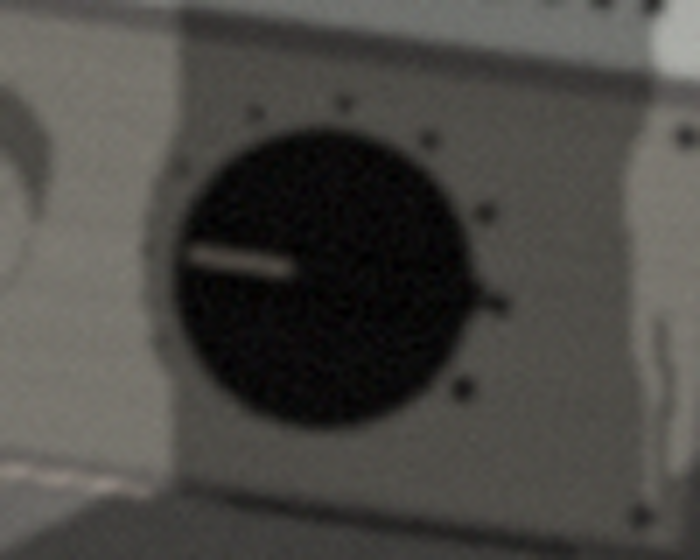

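View pics/t_btn.png

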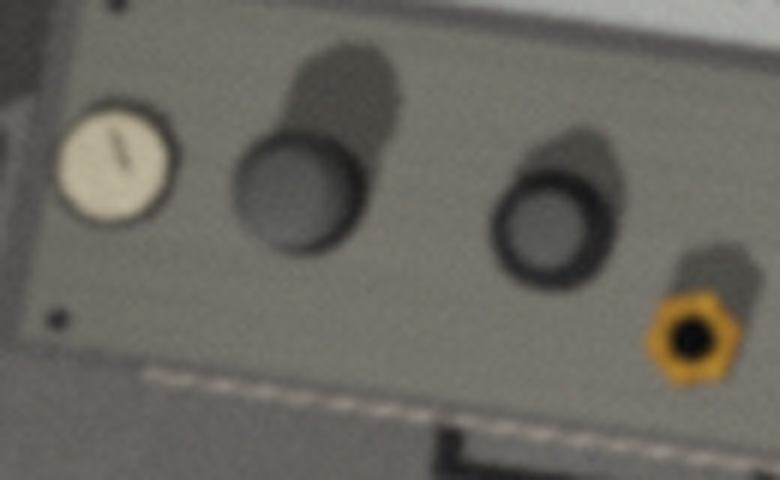

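View pics/s_dial.png

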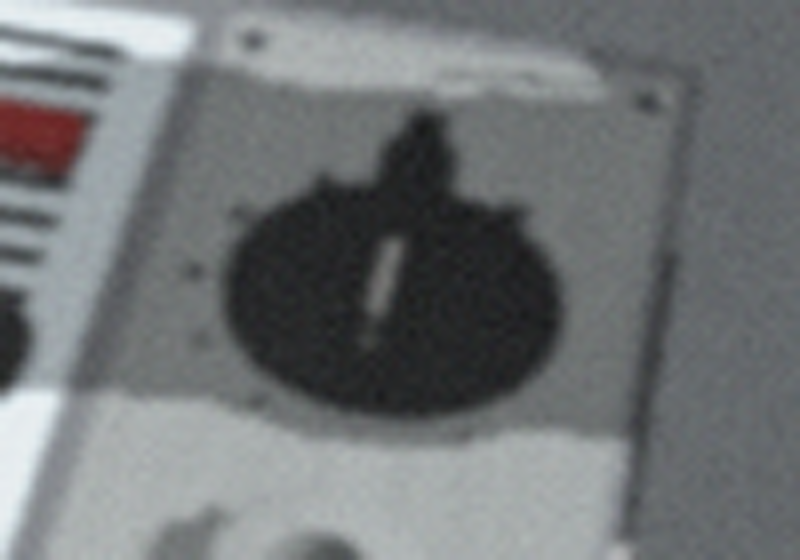

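View pics/s_btn.png

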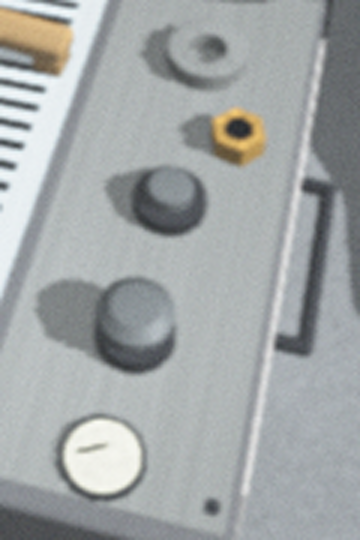

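```bash
cat > fit.py <<'E'
import numpy as np,pickle
from scipy.optimize import least_squares
d=pickle.load(open("d0.pkl","rb"))
def proj(c,X):
    p=d[c]; Y=p['R']@np.array(X)+p['t']; q=p['mtx']@Y; return q[:2]/q[2]
obs=[('top',(124,207.5),(-120,245,142)),('top',(196,218.3),(-120,85,162)),('top',(154.5,211.7),(-120,175,172)),('top',(306.1,234.7),(-120,-150,148)),
('side',(309.1,162.5),(-120,-150,148)),('side',(286.7,243.3),(-120,85,162)),('side',(264,332.3),(-120,245,142))]
def W(p,X):
    c,s=np.cos(p[2]),np.sin(p[2]);return np.array([p[0]+c*X[0]-s*X[1],p[1]+s*X[0]+c*X[1],X[2]])
def f(p): return np.concatenate([proj(c,W(p,X))-u for c,u,X in obs])
def backz(c,u,z):
    p=d[c];ray=p['R'].T@np.linalg.inv(p['mtx'])@np.array([*u,1]);o=-p['R'].T@p['t'];return o+ray*(z-o[2])/ray[2]
if __name__=="__main__":
    s=least_squares(f,[600,0,0]);print(s.x);print(s.fun.reshape(-1,2).round(1))
    for n,X in dict(dial=(-120,-150,148),start=(-120,85,162),stop=(-120,175,176)).items():print(n,W(s.x,X))
    for c,u,X in obs: print(c,backz(c,u,X[2]).round(1),W(s.x,X).round(1))
    for c,a,b in(('top',(260+190/7,195+255/7),(260+293/7,195+268/7)),('side',(260+372/8,125+315/8),(260+395/8,125+240/8))):
        A=backz(c,a,173.5);B=backz(c,b,173.5);v=A-B;print(c,A,B,np.degrees(np.arctan2(v[1],v[0])))
E
python3 fit.py
```

```text
[ 6.38828120e+02  7.37512153e+01 -1.68051087e-01]
[[-0.6  0.6]
 [-0.7  0.2]
 [-2.4  0.1]
 [-0.4  0.7]
 [-0.2 -2.2]
 [-0.2 -2.4]
 [-0.5 -0.4]]
dial [495.42942438 -54.06433193 148.        ]
start [534.73580877 177.62513297 162.        ]
stop [549.78931768 266.35726846 176.        ]
top [562.8 334.  142. ] [561.5 335.4 142. ]
top [535.1 176.2 162. ] [534.7 177.6 162. ]
top [549.8 261.3 172. ] [549.8 266.4 172. ]
top [496.8 -55.  148. ] [495.4 -54.1 148. ]
side [495.  -46.9 148. ] [495.4 -54.1 148. ]
side [534.2 182.7 162. ] [534.7 177.6 162. ]
side [560.7 335.9 142. ] [561.5 335.4 142. ]
top [503.50746665 -13.56533493 173.5       ] [499.10403342 -43.787622   173.5       ] 81.71025012247358
side [502.53577788 -11.49566775 173.5       ] [496.7744394  -41.36729098 173.5       ] 79.08341008379463
```

The fin's index points along the unit's +y, at a world azimuth of about 80°. Nine marks are consistent with it standing in stop 1. I'll move over there with the gripper closed and watch the joints.

Emit:
play_rows --increments '[[[0.02,-0.02,0.01,0,0,0],[0.02,-0.02,0.01,0,0,0],[0.02,-0.02,0.01,0,0,0],[0.02,-0.02,0.01,0,0,0],[0.02,-0.02,0.01,0,0,0],[0.02,-0.02,0.01,0,0,0],[0.02,-0.02,0.01,0,0,0],[0.02,-0.02,0.01,0,0,0],[0.02,-0.02,0.01,0,0,0],[0.02,-0.02,0.01,0,0,0]]]' --grip 1

```text
t: 0.98
eef_pos: [353.9, 456.1, 331.7]
ee_rot: [-0.359, -3.121, 0.0]
wrist_force: [-0.4, 0.5, -0.0]
finger_gap: -0.1
```

Run:
```python
from bench import r
s=r.get_state();print(s['q'].round(3),s['eef_pos'],s['ee_rot'],s['finger_gap'])
from fit import backz
print(backz('top',(252,225),150),backz('top',(220.5,236.5),150))
```

```text
[-1.186  0.19   0.192  1.712 -0.038  1.244  0.357] [353.86558349 456.10930568 331.70580854] [-3.58664689e-01 -3.12086209e+00  2.53705119e-04] -0.08812405529952572
[519.42348505  59.0964592  150.        ] [496.45957378 126.10690734 150.        ]
```

Emit:
play_rows --increments '[[[0.009,-0.036,0,0,0,0],[0.009,-0.036,0,0,0,0],[0.009,-0.036,0,0,0,0],[0.009,-0.036,0,0,0,0],[0.009,-0.036,0,0,0,0],[0.009,-0.036,0,0,0,0],[0.009,-0.036,0,0,0,0],[0.009,-0.036,0,0,0,0],[0.009,-0.036,0,0,0,0],[0,0,0,0,0,0]]]'

```text
t: 1.82
eef_pos: [435.3, 126.7, 331.6]
ee_rot: [0.37, 3.119, 0.0]
wrist_force: [-0.5, -0.8, -0.4]
finger_gap: 0.1
```

Run:
```python
from bench import r,eyes
import cv2,pickle
s=r.get_state();print(s['q'].round(3),s['eef_pos'],s['ee_rot'],s['qvel'].round(3))
c=eyes.camera('wrist');pickle.dump((s,c),open("w1.pkl","wb"))
cv2.imwrite("pics/w1.png",cv2.resize(c['img'][:,:,::-1],None,fx=1.5,fy=1.5,interpolation=cv2.INTER_CUBIC))
```

```text
[-0.885 -0.059  0.444  1.966  0.027  1.228  0.884] [435.30483205 126.74136422 331.61365346] [3.70211451e-01 3.11917408e+00 1.36750891e-04] [-0.044  0.024 -0.092 -0.019 -0.031 -0.009 -0.115]
```

View pics/w1.png

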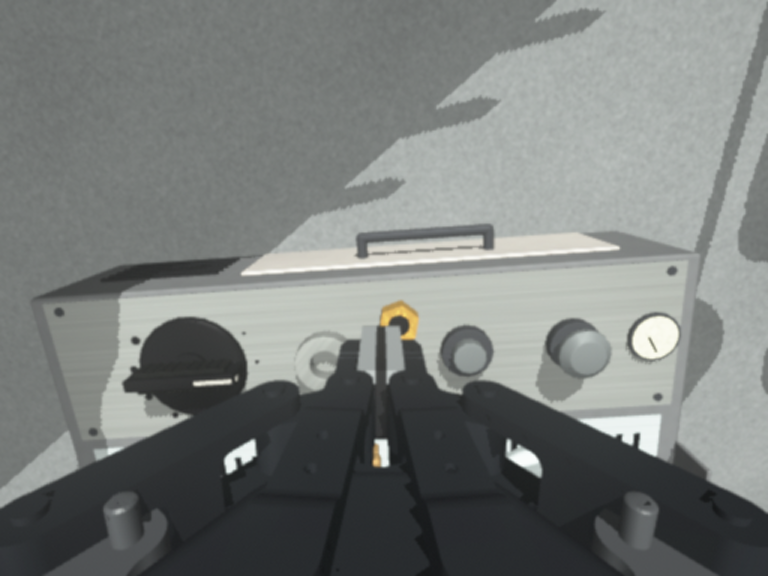

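The wrist view shows the dial skirt centre at about (193,366), the start cap at (469,356) and the gauge at (654,337), all in 1.5x pixels. I'll triangulate from these.

```bash
cat > wr.py <<'E'
import numpy as np,pickle
from scipy.spatial.transform import Rotation as Ro
def wback(s,c,u,z):
    H=c['hand_eye'];R=Ro.from_rotvec(s['ee_rot']).as_matrix()
    ray=R@H[:3,:3]@np.linalg.inv(c['mtx'])@np.array([*u,1]);o=R@H[:3,3]+s['eef_pos'];return o+ray*(z-o[2])/ray[2]
E
python3 - <<'E'
from wr import *
import cv2
s,c=pickle.load(open("w1.pkl","rb"))
k=1/1.5
D=wback(s,c,(193*k,366*k),148);S=wback(s,c,(469*k,356*k),162);G=wback(s,c,(654*k,337*k),142)
print(D,S,G,np.linalg.norm((S-D)[:2]),np.linalg.norm((G-D)[:2]))
A=wback(s,c,(236*k,380*k),173.5);B=wback(s,c,(193*k,384*k),173.5);print(A,B,np.degrees(np.arctan2(*(A-B)[[1,0]])))
t=c['img'][:,:,::-1]
cv2.imwrite("pics/w1d.png",cv2.resize(t[200:290,70:180],None,fx=7,fy=7,interpolation=cv2.INTER_CUBIC))
E
```

```text
[494.27598934 -52.66101494 148.        ] [533.46148212 176.91165609 162.        ] [563.63919546 336.08304053 142.        ] 232.89292417380605 394.8837740753659
[504.3089941   -8.48857863 173.5       ] [499.58608815 -42.98155991 173.5       ] 82.20333396849479
```

View pics/w1d.png

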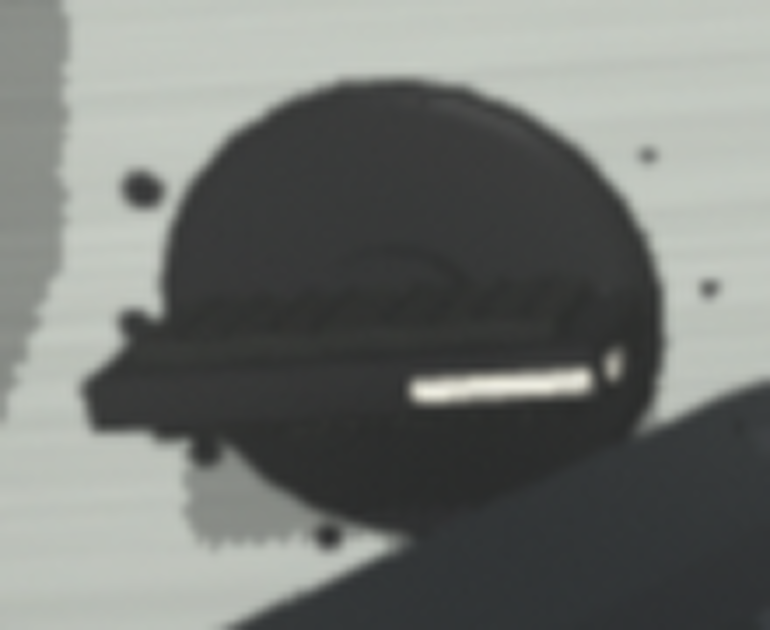

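Run:
```python
from bench import r
s=r.get_state();print(s['t'],s['q'].round(3),s['eef_pos'],s['ee_rot'],s['qvel'].round(3))
```

```text
1.8667 [-0.887 -0.058  0.44   1.965  0.026  1.228  0.88 ] [434.71592076 130.00270927 331.57614281] [3.67111934e-01 3.11975377e+00 1.02105200e-03] [-0.039  0.021 -0.068 -0.01  -0.02  -0.005 -0.045]
```

Emit:
play_rows --increments '[[[0.006,-0.03,0,0,0,0],[0.006,-0.03,0,0,0,0],[0.006,-0.03,0,0,0,0],[0.006,-0.03,0,0,0,0],[0.006,-0.03,0,0,0,0],[0,0,-0.02,0,0,0],[0,0,-0.02,0,0,0],[0,0,-0.02,0,0,0],[0,0,-0.02,0,0,0],[0,0,-0.02,0,0,0]]]'

```text
t: 2.7
eef_pos: [464.0, -15.9, 230.3]
ee_rot: [0.357, 3.121, 0.0]
wrist_force: [0.4, 0.5, -0.5]
finger_gap: -0.3
```

Emit:
play_rows --increments '[[[0,0,0,0,0,0],[0,0,0,0,0,0],[0,0,0,0,0,0],[0,0,0,0,0,0],[0,0,0,0,0,0],[0,0,0,0,0,0],[0,0,0,0,0,0],[0,0,0,0,0,0],[0,0,0,0,0,0],[0,0,0,0,0,0]]]'

```text
t: 3.53
eef_pos: [464.1, -16.6, 231.4]
ee_rot: [-0.359, -3.121, 0.0]
wrist_force: [-0.1, -0.5, 0.7]
finger_gap: -0.2
```

Run:
```python
from bench import r,eyes
import cv2,pickle
s=r.get_state();print(s['q'].round(3),s['eef_pos'],s['ee_rot'],s['qvel'].round(3),s['wrist_force'])
c=eyes.camera('wrist');pickle.dump((s,c),open("w2.pkl","wb"))
cv2.imwrite("pics/w2.png",cv2.resize(c['img'][:,:,::-1],None,fx=1.5,fy=1.5,interpolation=cv2.INTER_CUBIC))
```

```text
[-0.717  0.07   0.654  2.089 -0.05   0.997  1.305] [464.11477097 -16.63574107 231.35255214] [-3.58677884e-01 -3.12103527e+00  6.75436675e-05] [-0.002  0.    -0.     0.001 -0.001 -0.002  0.   ] [-0.13139411 -0.53357695  0.69348839]
```

View pics/w2.png

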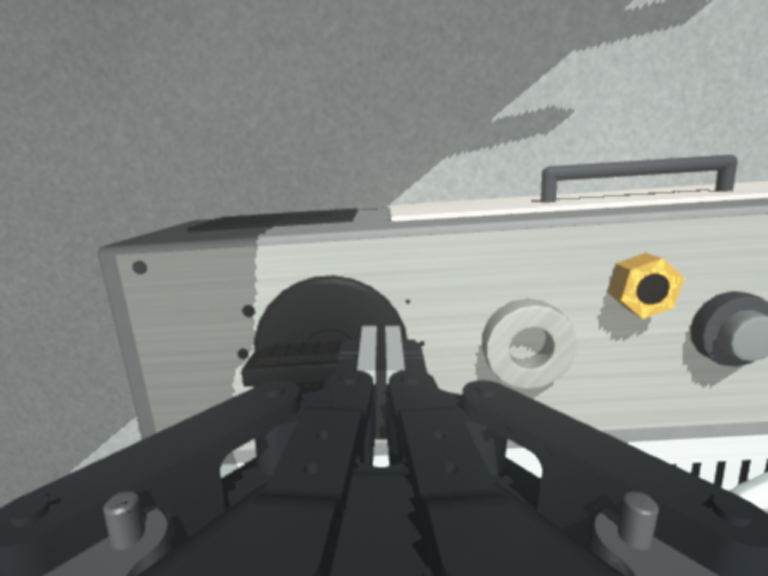

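The fingers hang over the operator-side flank of the fin near its index end. I'll descend, and a script will work out the arc rows.

Emit:
play_rows --increments '[[[0,0,-0.008,0,0,0],[0,0,-0.008,0,0,0],[0,0,-0.008,0,0,0],[0,0,-0.008,0,0,0],[0,0,-0.008,0,0,0],[0,0,-0.008,0,0,0],[0,0,-0.008,0,0,0],[0,0,-0.008,0,0,0],[0,0,-0.006,0,0,0],[0,0,-0.005,0,0,0]]]'

```text
t: 4.42
eef_pos: [463.9, -16.7, 155.5]
ee_rot: [-0.359, -3.121, 0.001]
wrist_force: [0.3, -0.1, 0.7]
finger_gap: 0.2
```

```bash
cat > arc.py <<'E'
import numpy as np
C=np.array([495,-53.]);f0=80.5
def pos(rel,rad=28,off=20.5):  # rel: degrees clockwise of initial fin
    p=np.radians(f0-rel);return C+rad*np.array([np.cos(p),np.sin(p)])+off*np.array([-np.sin(p),np.cos(p)])
for seq in (np.linspace(0,22,11),np.linspace(22,52,11),np.linspace(52,82,11),np.linspace(82,112,11)):
    P=np.array([pos(a) for a in seq]);print(P[0].round(1),P[-1].round(1));print((np.diff(P,axis=0)/1000).round(4).tolist())
E
python3 arc.py;python3 - <<'E'
from bench import r,eyes
import cv2
s=r.get_state();print(s['eef_pos'],s['ee_rot'],s['wrist_force'])
c=eyes.camera('top');cv2.imwrite("pics/t3.png",cv2.resize(c['img'][170:290,230:380,::-1],None,fx=5,fy=5,interpolation=cv2.INTER_CUBIC))
E
```

```text
[479.4 -22. ] [492.2 -18.4]
[[0.0012, 0.0006], [0.0012, 0.0005], [0.0012, 0.0005], [0.0013, 0.0004], [0.0013, 0.0004], [0.0013, 0.0003], [0.0013, 0.0003], [0.0013, 0.0002], [0.0013, 0.0002], [0.0013, 0.0001]]
[492.2 -18.4] [509.8 -21.6]
[[0.0018, 0.0001], [0.0018, 0.0], [0.0018, -0.0001], [0.0018, -0.0002], [0.0018, -0.0003], [0.0018, -0.0004], [0.0018, -0.0005], [0.0017, -0.0006], [0.0017, -0.0006], [0.0017, -0.0007]]
[509.8 -21.6] [523.5 -33.2]
[[0.0016, -0.0008], [0.0016, -0.0009], [0.0015, -0.001], [0.0015, -0.0011], [0.0014, -0.0011], [0.0014, -0.0012], [0.0013, -0.0013], [0.0012, -0.0013], [0.0011, -0.0014], [0.0011, -0.0015]]
[523.5 -33.2] [529.6 -50.2]
[[0.001, -0.0015], [0.0009, -0.0016], [0.0008, -0.0016], [0.0007, -0.0017], [0.0007, -0.0017], [0.0006, -0.0017], [0.0005, -0.0018], [0.0004, -0.0018], [0.0003, -0.0018], [0.0002, -0.0018]]
[463.93253364 -16.66882149 155.47873618] [-3.58701257e-01 -3.12051655e+00  5.32465141e-04] [ 0.26551795 -0.06798161  0.66368266]
```

View pics/t3.png

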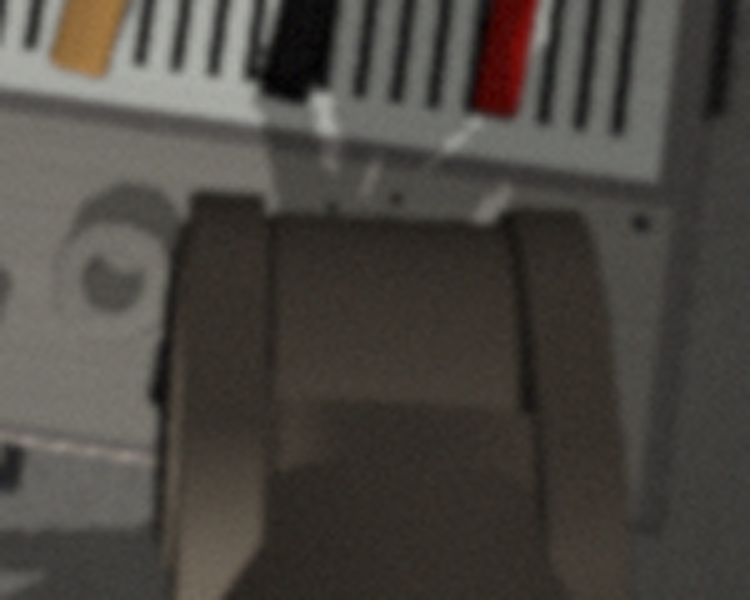

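The arm hides the dial in the top view, so I'll rely on force plus the side and wrist views. I'll ease up to contact.

Emit:
play_rows --increments '[[[0.0015,-0.0005,0,0,0,0],[0.0015,-0.0005,0,0,0,0],[0.0015,-0.0005,0,0,0,0],[0.0015,-0.0005,0,0,0,0],[0.0015,-0.0005,0,0,0,0],[0.0015,-0.0005,0,0,0,0],[0.0015,-0.0005,0,0,0,0],[0.0015,-0.0005,0,0,0,0],[0.0015,-0.0005,0,0,0,0],[0.0018,-0.0007,0,0,0,0]]]'

```text
t: 5.3
eef_pos: [479.5, -21.8, 156.3]
ee_rot: [-0.359, -3.121, 0.0]
wrist_force: [-0.4, -0.4, -0.3]
finger_gap: 0.1
```

```bash
cat > look.py <<'E'
import sys
from bench import r,eyes
import cv2,pickle
n=sys.argv[1]
s=r.get_state();print(s['t'],s['q'].round(2),s['eef_pos'],s['ee_rot'].round(3),s['wrist_force'].round(1))
c=eyes.camera('side');a=cv2.resize(c['img'][110:210,250:370,::-1],None,fx=5,fy=5,interpolation=cv2.INTER_CUBIC)
cv2.imwrite(f"pics/{n}s.png",a)
c=eyes.camera('wrist');cv2.imwrite(f"pics/{n}w.png",cv2.resize(c['img'][120:320,100:400,::-1],None,fx=2.5,fy=2.5,interpolation=cv2.INTER_CUBIC))
E
python3 look.py a
```

```text
5.3 [-0.64  0.23  0.64  2.14 -0.18  0.83  1.45] [479.53319499 -21.83760074 156.30600059] [-0.359 -3.121  0.   ] [-0.4 -0.4 -0.3]
```

View pics/as.png

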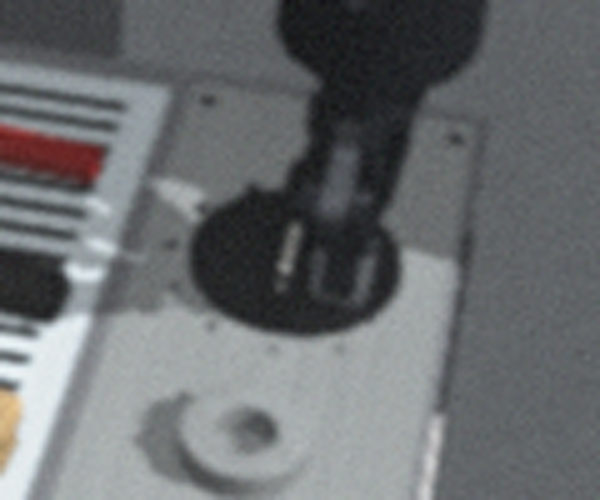

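View pics/aw.png

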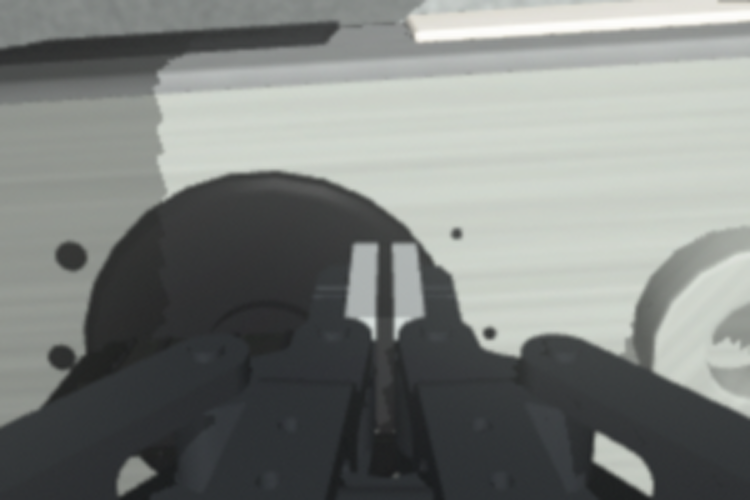

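Emit:
play_rows --increments '[[[0.0012,0.0006,0,0,0,-0.0384],[0.0012,0.0005,0,0,0,-0.0384],[0.0012,0.0005,0,0,0,-0.0384],[0.0013,0.0004,0,0,0,-0.0384],[0.0013,0.0004,0,0,0,-0.0384],[0.0013,0.0003,0,0,0,-0.0384],[0.0013,0.0003,0,0,0,-0.0384],[0.0013,0.0002,0,0,0,-0.0384],[0.0013,0.0002,0,0,0,-0.0384],[0.0013,0.0001,0,0,0,-0.0384]]]'

```text
t: 6.23
eef_pos: [492.0, -18.1, 156.2]
ee_rot: [-0.95, -2.994, -0.0]
wrist_force: [-0.6, 0.7, -0.5]
finger_gap: 0.0
```

```bash
python3 look.py b
```

```text
6.2333 [-0.7   0.26  0.71  2.11 -0.23  0.84  1.11] [491.98043367 -18.10919495 156.22998602] [-0.95  -2.994 -0.   ] [-0.6  0.7 -0.5]
```

View pics/bs.png

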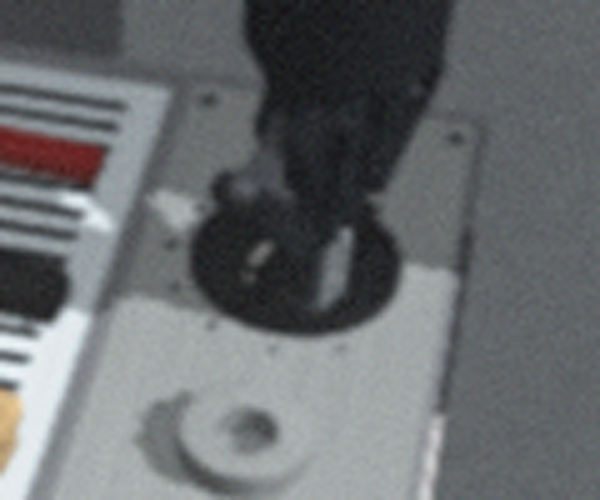

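View pics/bw.png

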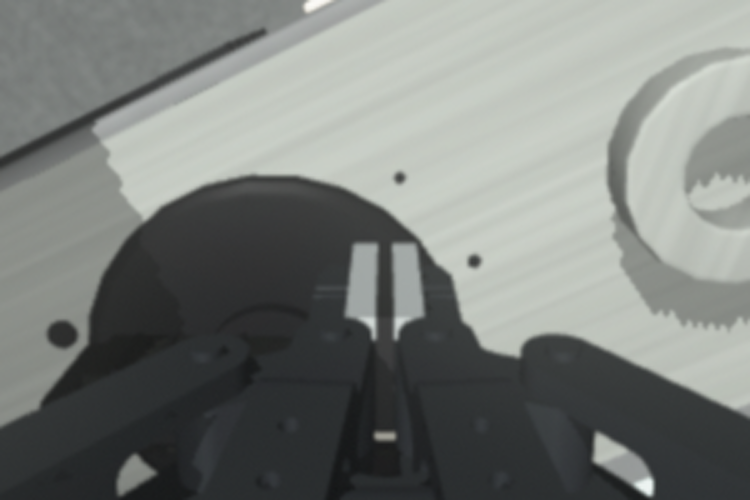

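```bash
cat > ang.py <<'E'
import sys,numpy as np
from fit import backz
a=[float(v) for v in sys.argv[1:5]]
A=backz('side',(250+a[0]/5,110+a[1]/5),173.5);B=backz('side',(250+a[2]/5,110+a[3]/5),173.5)
print(A,np.degrees(np.arctan2(*(A-B)[[1,0]])), np.degrees(np.arctan2(A[1]+50,A[0]-494)))
E
python3 ang.py 284 275 296 225; python3 ang.py 252 268 268 243
```

```text
[501.91970275  -9.6499924  173.5       ] 81.4143996137546 78.89542496283498
[514.88215811 -12.69176791 173.5       ] 68.6710036919304 60.7633944821096
```

Run:
```python
import cv2,numpy as np
a=cv2.imread('pics/as.png')[180:330,180:410];b=cv2.imread('pics/bs.png')[180:330,180:410]
cv2.imwrite('pics/bz.png',cv2.resize(np.vstack([a,b]),None,fx=2,fy=2)) ;print(a.shape)
```

```text
(150, 230, 3)
```

View pics/bz.png

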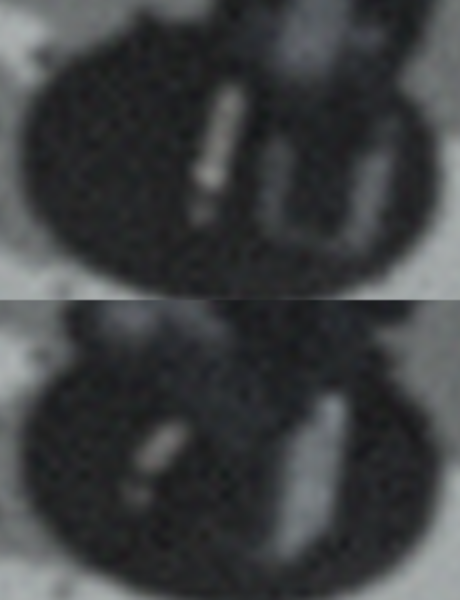

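```bash
python3 look.py c
python3 - <<'E'
import cv2,numpy as np
a=cv2.imread('pics/bs.png')[180:330,180:410];b=cv2.imread('pics/cs.png')[180:330,180:410]
cv2.imwrite('pics/cz.png',cv2.resize(np.vstack([a,b]),None,fx=2,fy=2)) ;print(a.shape)
E
python3 ang.py 253.5 264 272.5 242.5
```

```text
6.3333 [-0.7   0.26  0.71  2.11 -0.23  0.84  1.11] [492.18993996 -18.23648548 156.2581144 ] [-0.949 -2.995  0.   ] [-0.4  0.2 -0.3]
(150, 230, 3)
[514.31543791 -15.20232634 173.5       ] 61.774979215927495 59.72293447370609
```

View pics/cz.png

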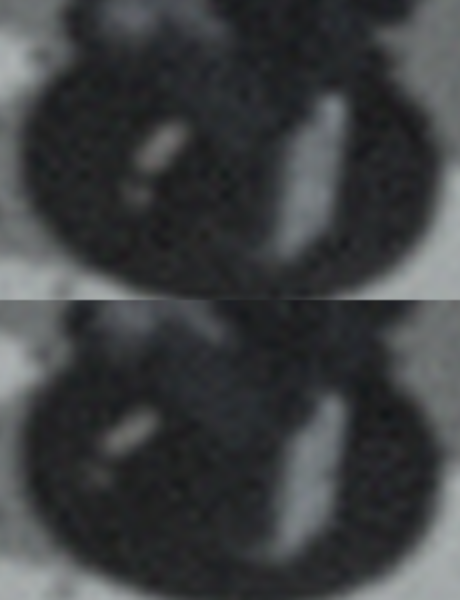

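That image caught the dial mid-snap. It has now moved on to the next stop, with the finger trailing by about 3-4°. On to clicks 2 and 3.

Emit:
play_rows --increments '[[[0.0018,0.0001,0,0,0,-0.0524],[0.0018,0,0,0,0,-0.0524],[0.0018,-0.0001,0,0,0,-0.0524],[0.0018,-0.0002,0,0,0,-0.0524],[0.0018,-0.0003,0,0,0,-0.0524],[0.0018,-0.0004,0,0,0,-0.0524],[0.0018,-0.0005,0,0,0,-0.0524],[0.0017,-0.0006,0,0,0,-0.0524],[0.0017,-0.0006,0,0,0,-0.0524],[0.0017,-0.0007,0,0,0,-0.0524]]]'

```text
t: 7.27
eef_pos: [509.8, -21.4, 156.3]
ee_rot: [-1.692, -2.647, -0.0]
wrist_force: [0.4, -0.2, 0.4]
finger_gap: -0.0
```

```bash
python3 look.py d;python3 look.py d2
```

```text
7.2667 [-0.77  0.33  0.82  2.08 -0.32  0.86  0.67] [509.80988589 -21.38084452 156.31027893] [-1.692 -2.647 -0.   ] [ 0.4 -0.2  0.4]
7.3667 [-0.77  0.33  0.83  2.08 -0.32  0.86  0.68] [509.89102703 -21.68188717 156.27585687] [ 1.691  2.647 -0.   ] [ 0.9 -0.2 -1. ]
```

View pics/d2s.png

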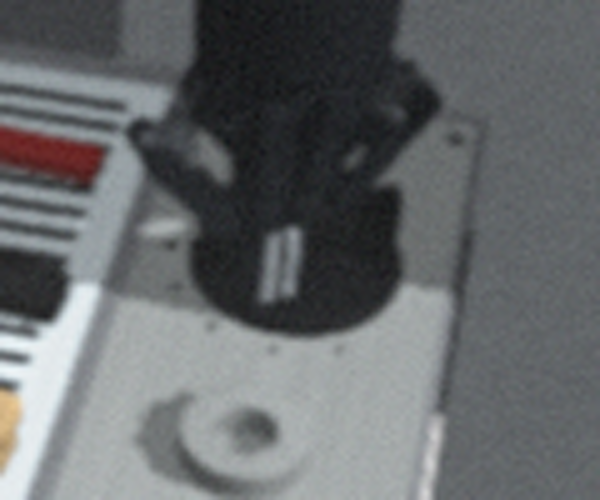

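View pics/d2w.png

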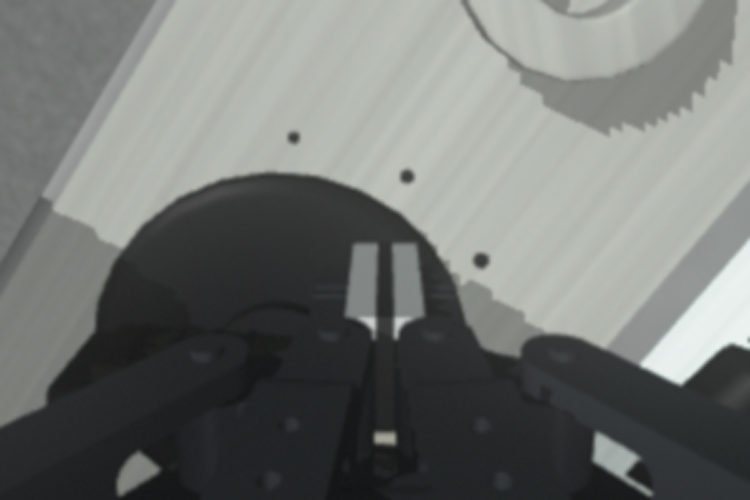

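Emit:
play_rows --increments '[[[0.0016,-0.0008,0,0,0,-0.0524],[0.0016,-0.0009,0,0,0,-0.0524],[0.0015,-0.001,0,0,0,-0.0524],[0.0015,-0.0011,0,0,0,-0.0524],[0.0014,-0.0011,0,0,0,-0.0524],[0.0014,-0.0012,0,0,0,-0.0524],[0.0013,-0.0013,0,0,0,-0.0524],[0.0012,-0.0013,0,0,0,-0.0524],[0.0011,-0.0014,0,0,0,-0.0524],[0.0011,-0.0015,0,0,0,-0.0524]]]'

```text
t: 8.3
eef_pos: [523.5, -33.1, 156.3]
ee_rot: [-2.319, -2.119, -0.0]
wrist_force: [-0.4, -0.4, -0.5]
finger_gap: 0.2
```

```bash
python3 look.py e;python3 look.py e2; sed -i 's/^for seq.*/for seq in (np.linspace(82,115,11),):/' arc.py; python3 arc.py
```

```text
8.3 [-0.82  0.4   0.95  2.05 -0.42  0.89  0.28] [523.48171612 -33.11166548 156.32339895] [-2.319 -2.119 -0.   ] [-0.4 -0.4 -0.5]
8.4 [-0.82  0.4   0.95  2.05 -0.42  0.89  0.28] [523.43848265 -33.3793499  156.23577496] [-2.319e+00 -2.120e+00  1.000e-03] [ 0.1 -0.3 -0.4]
[523.5 -33.2] [529.7 -52. ]
[[0.0011, -0.0017], [0.001, -0.0017], [0.0009, -0.0018], [0.0008, -0.0018], [0.0007, -0.0019], [0.0006, -0.0019], [0.0005, -0.0019], [0.0003, -0.002], [0.0002, -0.002], [0.0001, -0.002]]
```

View pics/e2s.png

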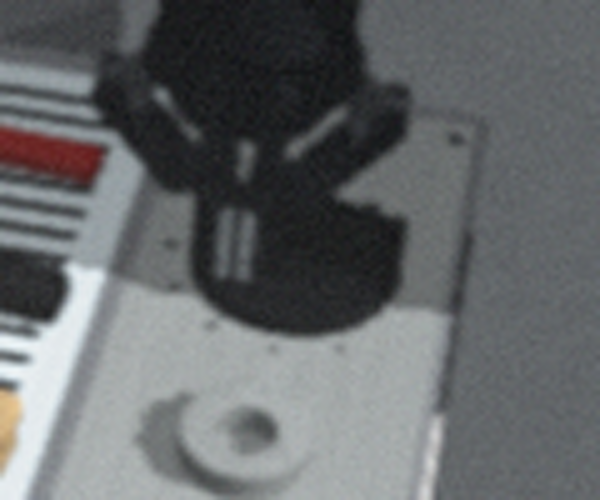

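View pics/e2w.png

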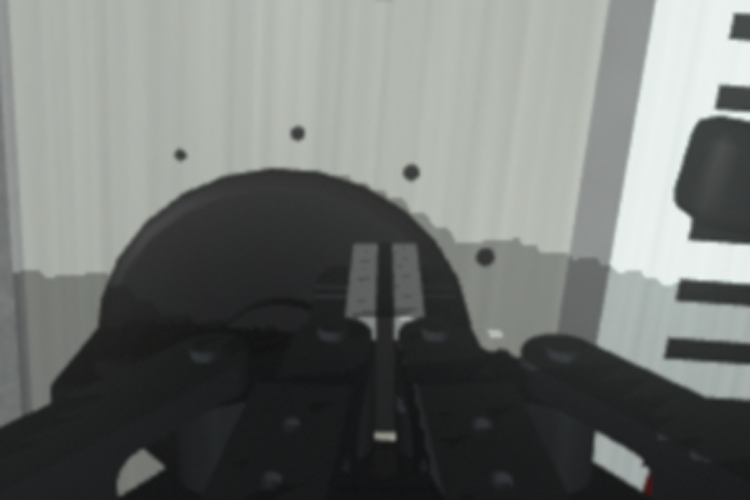

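Last click, ending about 33° further on (115° commanded). I'll then verify before backing off.

Emit:
play_rows --increments '[[[0.0011,-0.0017,0,0,0,-0.0576],[0.001,-0.0017,0,0,0,-0.0576],[0.0009,-0.0018,0,0,0,-0.0576],[0.0008,-0.0018,0,0,0,-0.0576],[0.0007,-0.0019,0,0,0,-0.0576],[0.0006,-0.0019,0,0,0,-0.0576],[0.0005,-0.0019,0,0,0,-0.0576],[0.0003,-0.002,0,0,0,-0.0576],[0.0002,-0.002,0,0,0,-0.0576],[0.0001,-0.002,0,0,0,-0.0576]]]'

```text
t: 9.33
eef_pos: [529.6, -51.9, 156.3]
ee_rot: [-2.825, -1.373, -0.0]
wrist_force: [-0.4, -0.4, -0.1]
finger_gap: 0.2
```

```bash
python3 look.py f;python3 look.py f2
```

```text
9.3333 [-0.86  0.49  1.09  2.04 -0.54  0.94 -0.14] [529.59449532 -51.88309067 156.29057028] [-2.825 -1.373 -0.   ] [-0.4 -0.4 -0.1]
9.4333 [-0.86  0.49  1.09  2.04 -0.54  0.94 -0.14] [529.52726572 -52.10831799 156.19570492] [ 2.825e+00  1.374e+00 -1.000e-03] [ 1.2 -0.2 -1.3]
```

View pics/f2s.png

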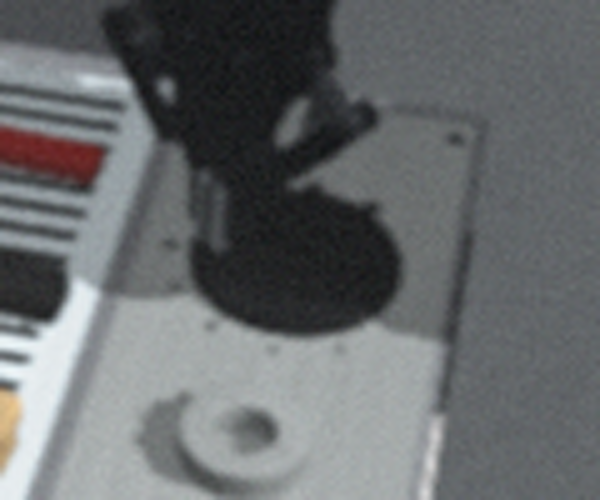

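View pics/f2w.png

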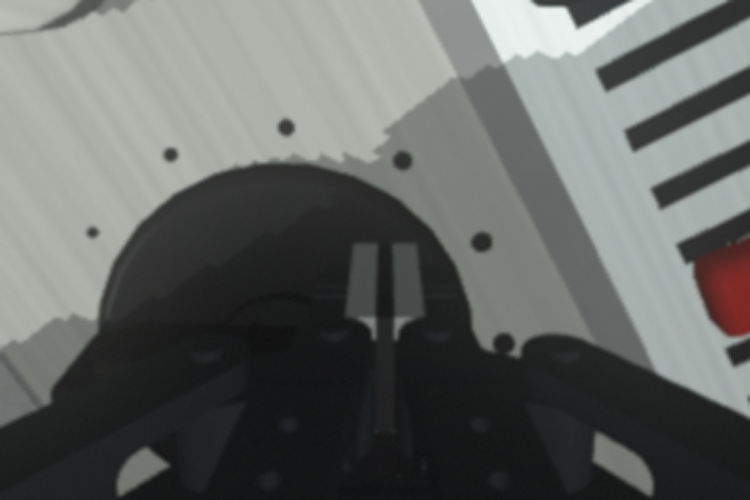

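I'll back off the fin the way I came, lift, and move to above the start button. That clears the view of the dial.

Emit:
play_rows --increments '[[[0.001,0.0015,0,0,0,0],[0.0015,0.002,0,0,0,0],[0.002,0.003,0,0,0,0],[0.002,0.003,0,0,0,0],[0,0,0.015,0,0,0],[0,0,0.02,0,0,0],[0,0,0.02,0,0,0],[0,0,0.02,0,0,0],[0,0.02,0.01,0,0,0],[0,0.02,0,0,0,0]]]'

```text
t: 10.37
eef_pos: [537.3, -2.7, 243.5]
ee_rot: [2.826, 1.371, 0.005]
wrist_force: [0.3, 0.1, 0.0]
finger_gap: 0.1
```

Emit:
play_rows --increments '[[[0,0.03,0,0,0,0],[0,0.03,0,0,0,0],[0,0.03,0,0,0,0],[0,0.03,0,0,0,0],[0,0.03,0,0,0,0],[0,0.0295,0,0,0,0],[0,0,0,0,0,0],[0,0,0,0,0,0],[0,0,0,0,0,0],[0,0,0,0,0,0]]]'

```text
t: 11.2
eef_pos: [536.2, 176.1, 241.4]
ee_rot: [-2.826, -1.372, -0.0]
wrist_force: [-0.8, -0.2, 0.2]
finger_gap: 0.1
```

```bash
python3 look.py g
python3 - <<'E'
from bench import r,eyes
import cv2
c=eyes.camera('top');cv2.imwrite("pics/gt.png",cv2.resize(c['img'][:,:,::-1][195:275,260:360],None,fx=7,fy=7,interpolation=cv2.INTER_CUBIC))
cv2.imwrite("pics/gtf.png",c['img'][:,:,::-1])
print(r.get_state()['eef_pos'])
E
```

```text
11.2 [-1.34  0.48  1.23  1.89 -0.5   1.13 -0.59] [536.24663069 176.11567438 241.37812708] [-2.826 -1.372 -0.   ] [-0.8 -0.2  0.2]
[536.30927461 176.23978254 241.43470215]
```

View pics/gt.png

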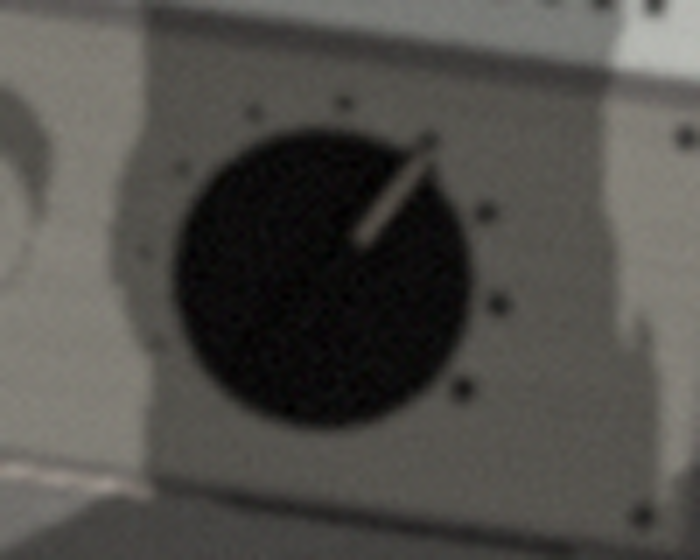

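View pics/gtf.png

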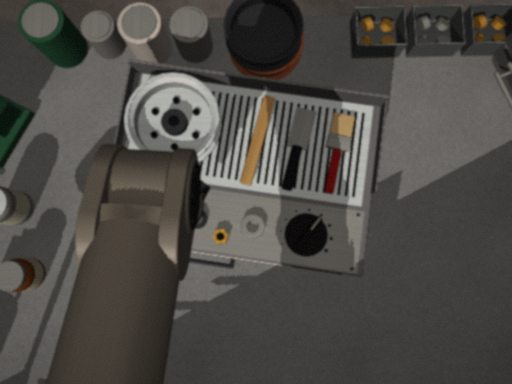

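View pics/gs.png

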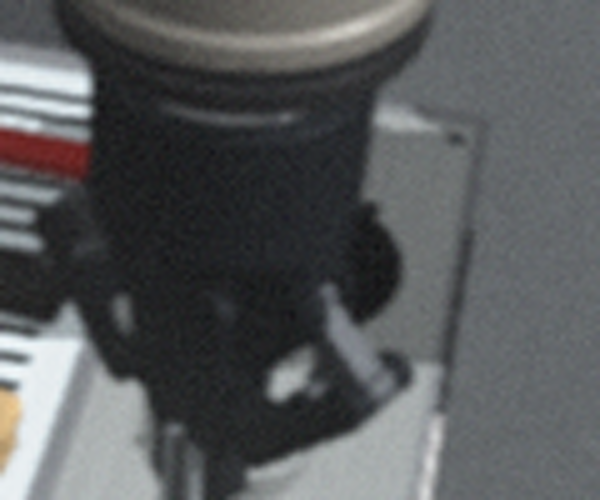

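View pics/gw.png

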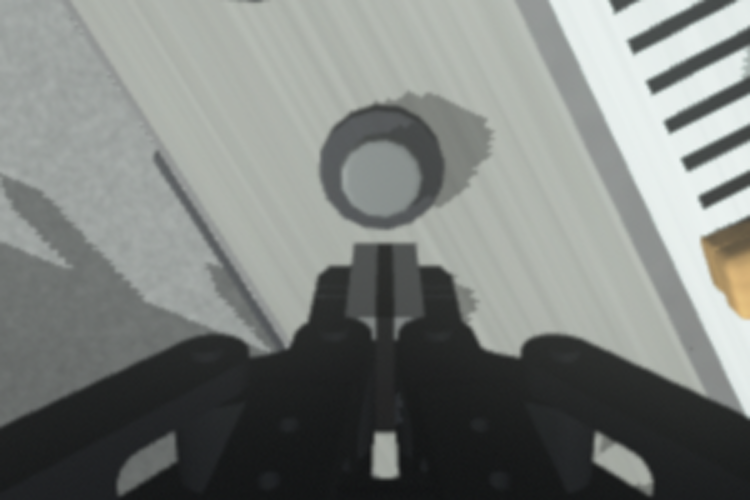

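The top view shows the white line now pointing at the mark four clicks on: (360,240)→(432,155), and the mark at (430,140). Next I'll refine the start button position.

Run:
```python
from wr import *
from bench import r,eyes
s=r.get_state();c=eyes.camera('wrist')
print(wback(s,c,(252,191.2),162),s['eef_pos'])
from fit import backz
A=backz('top',(260+432/7,195+155/7),173.5);B=backz('top',(260+360/7,195+240/7),173.5);v=A-B;print(A,np.degrees(np.arctan2(v[1],v[0])),np.linalg.norm(A[:2]-[503.5,-13.6]))
```

```text
[535.26629324 177.52359783 162.        ] [536.30927461 176.23978254 241.43470215]
[531.59224861 -85.96491951 173.5       ] -41.962381908088005 77.62638731155432
```

Emit:
play_rows --increments '[[[-0.0013,0.001,-0.008,0,0,0],[0,0,-0.008,0,0,0],[0,0,-0.008,0,0,0],[0,0,-0.008,0,0,0],[0,0,-0.008,0,0,0],[0,0,-0.008,0,0,0],[0,0,-0.008,0,0,0],[0,0,-0.008,0,0,0],[0,0,-0.008,0,0,0],[0,0,0,0,0,0]]]'

```text
t: 12.23
eef_pos: [534.3, 177.9, 167.8]
ee_rot: [2.826, 1.373, -0.003]
wrist_force: [-0.2, -1.4, -1.1]
finger_gap: 0.2
```

Emit:
play_rows --increments '[[[0,0,-0.002,0,0,0],[0,0,-0.002,0,0,0],[0,0,-0.002,0,0,0],[0,0,-0.002,0,0,0],[0,0,-0.0015,0,0,0],[0,0,-0.0015,0,0,0],[0,0,-0.0015,0,0,0],[0,0,0,0,0,0],[0,0,0,0,0,0],[0,0,0,0,0,0]]]'

```text
t: 13.07
eef_pos: [535.1, 178.2, 157.0]
ee_rot: [-2.825, -1.373, -0.001]
wrist_force: [0.3, 0.8, 4.3]
finger_gap: -0.2
```

Run:
```python
from bench import r,eyes
import cv2
s=r.get_state();print(s['eef_pos'],s['wrist_force'])
c=eyes.camera('side');cv2.imwrite("pics/hs.png",cv2.resize(c['img'][190:310,220:350,::-1],None,fx=5,fy=5,interpolation=cv2.INTER_CUBIC))
```

```text
[535.05343227 178.16100628 156.96030828] [0.29207972 0.76189322 4.30245484]
```

View pics/hs.png

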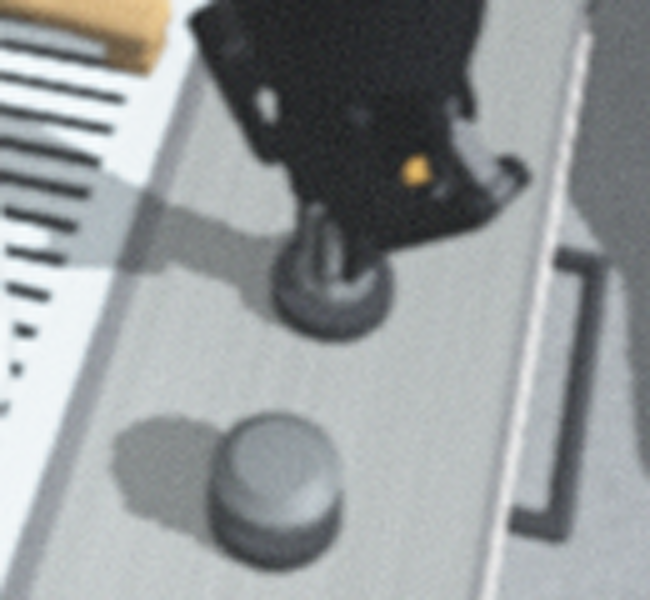

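The tip is on the cap at 4.3 N, which is about 4.8 mm in. I'll press on to the bottom and hold.

Emit:
play_rows --increments '[[[0,0,-0.001,0,0,0],[0,0,-0.0007,0,0,0],[0,0,-0.0005,0,0,0],[0,0,0,0,0,0],[0,0,0,0,0,0],[0,0,0,0,0,0],[0,0,0,0,0,0],[0,0,0,0,0,0],[0,0,0,0,0,0],[0,0,0,0,0,0]]]'

```text
t: 13.95
eef_pos: [535.2, 178.1, 155.7]
ee_rot: [-2.825, -1.372, -0.001]
wrist_force: [-8.6, 0.3, 29.2]
finger_gap: 0.2
```

The force jumped to 29 N, so the button has bottomed out. Releasing straight up.

Emit:
play_rows --increments '[[[0,0,0.003,0,0,0],[0,0,0.004,0,0,0],[0,0,0.01,0,0,0],[0,0,0.015,0,0,0],[0,0,0.015,0,0,0],[0,0,0.02,0,0,0],[0,0,0.02,0,0,0],[0,0,0.02,0,0,0],[0,0,0.02,0,0,0],[0,0,0.02,0,0,0]]]'

```text
t: 14.78
eef_pos: [534.5, 177.7, 302.8]
ee_rot: [2.826, 1.373, -0.001]
wrist_force: [-0.2, 0.2, -0.2]
finger_gap: 0.3
```

Emit:
play_rows --increments '[[[-0.005,0.02,0.01,0,0,0],[-0.005,0.02,0.01,0,0,0],[-0.005,0.02,0.01,0,0,0],[-0.005,0.02,0.01,0,0,0],[-0.005,0.02,0,0,0,0],[-0.005,0.02,0,0,0,0],[0,0,0,0,0,0],[0,0,0,0,0,0],[0,0,0,0,0,0],[0,0,0,0,0,0]]]'

```text
t: 15.62
eef_pos: [505.1, 296.9, 341.8]
ee_rot: [-2.827, -1.371, 0.0]
wrist_force: [-0.5, -0.4, 0.3]
finger_gap: -0.1
```

Run:
```python
from bench import r,eyes
import cv2
s=r.get_state();print(s['t'],s['eef_pos'],s['wrist_force'],s['q'].round(2))
c=eyes.camera('side');cv2.imwrite("pics/is.png",cv2.resize(c['img'][:,:,::-1],None,fx=1.5,fy=1.5,interpolation=cv2.INTER_CUBIC))
c=eyes.camera('top');cv2.imwrite("pics/it.png",cv2.resize(c['img'][:,:,::-1],None,fx=1.5,fy=1.5,interpolation=cv2.INTER_CUBIC))
```

```text
15.6167 [505.10522381 296.91569897 341.77759446] [-0.4628838  -0.38548214  0.32824518] [-1.58  0.44  1.3   1.72 -0.43  1.33 -0.87]
```

View pics/is.png

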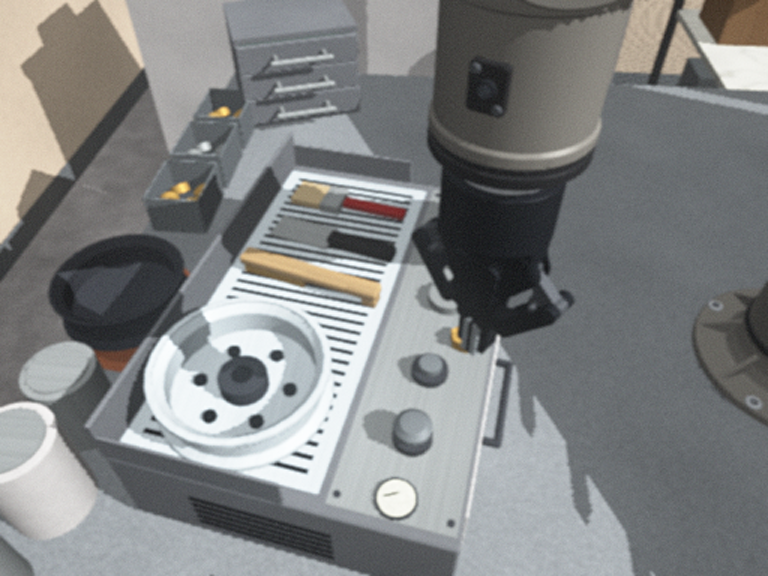

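View pics/it.png

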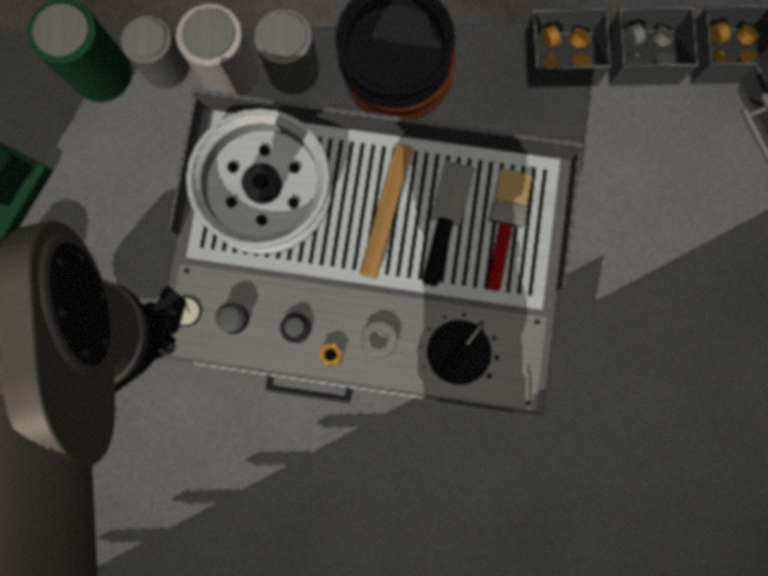

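The top view shows the dial line from (467,345) to (483,323), still in the +4 stop. The start cap at (295,327) is out again. Stop, nut, bearing and tools are where they were, and the arm is clear at z = 342 mm. Handing in.

```bash
python3 -c "
from bench import r
print(r.job_done())"
```

```text
the job is handed in; nothing more can be done
None
```

The dial is turned up exactly four clicks and the start button was pressed fully in and released; I handed the job in at about 15.7 s. No verdict was reported.

**Dial:** I pushed the fin with the closed fingertip on pad a only, one click per move. In the last top view the white line points at the mark four click-stops clockwise of where it began.
- The angle read from the pixels came to about 124° rather than 120°. I put that down to reading error, since five clicks would be 150°.
- The line's end came out 77.6 mm from where it started. The criterion is 66.8 to 71.6 mm, but that is for a point nearer the axis. I took this as the same reading error and did not measure it again.

**Start button:** I pressed until it bottomed, with 29 N at the wrist, held it for over half a second and lifted straight off. In the last pictures the cap looks fully out.

**Everything else:** The stop button was never approached. The bearing, nut, wheel, brushes and scraper look unmoved by eye. The arm finished clear of everything, with wrist force near zero.

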